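# Fill the two copper pans and cover each with its own lid

### The job

Get the two pans on the cooktop ready: put both garlic bulbs into the wide pan and the lemon into the small pan, then cover each pan with its own lid, seated properly on the rim. Leave the pans standing where they are, and leave the lime, the red onion and the tomato alone.

Things in the scene. Friction and masses are not known exactly. Their poses are not given: they have to be found in the camera images.
- wide_pan: the larger pan: round, straight-sided, open copper pan on the black glass cooktop, outer diameter 160 mm, inner 154 mm (144 mm at the floor), inner floor 4 mm and rim 76 mm above its underside; brass loop ears, 55 to 66 mm high, on its +y and -y sides reach 107 mm from its axis. 1.2 kg, not fastened. Origin: centre of its underside; z up
- small_pan: the smaller pan: round, straight-sided, open copper pan on the black glass cooktop, outer diameter 122 mm, inner 116 mm (106 mm at the floor), inner floor 4 mm and rim 76 mm above its underside; brass loop ears, 55 to 66 mm high, on its +y and -y sides reach 88 mm from its axis. 1.2 kg, not fastened. Origin: centre of its underside; z up
- wide_lid: copper lid of the wide pan, flange 166 mm across, lying knob up on the cooktop. A tapered skirt 8 mm deep (136 mm across at its foot, 149 at its top) enters the pan and centres it; the flange rests on the rim. Brass knob 30 mm across, 26 to 50 mm above the origin; dome below it 18 mm high. 260 g. Origin: centre of the skirt's underside (68 mm above the pan's when seated); z up
- small_lid: copper lid of the small pan, flange 128 mm across, lying knob up on the cooktop. A tapered skirt 8 mm deep (98 mm across at its foot, 111 at its top) enters the pan and centres it; the flange rests on the rim. Brass knob 30 mm across, 26 to 50 mm above the origin; dome below it 18 mm high. 180 g. Origin: centre of the skirt's underside (68 mm above the pan's when seated); z up
- garlic_a: whole white garlic bulb, roundish, 56 mm wide and 56 mm high with its short neck, 34 g, on the round wooden board (32 mm thick). Origin: centre of its underside; z up through the neck
- garlic_b: whole white garlic bulb, roundish, 53 mm wide and 53 mm high with its short neck, 31 g, on the round wooden board. Origin: centre of its underside; z up through the neck
- lemon: yellow lemon lying on the round wooden board, 78 mm long on its own x axis, 55 mm wide on its y axis, 56 mm high, 108 g; take it across its width. Origin: centre of its underside as it lies
- lime: small green lime, 53x46x48 mm, on the round wooden board beside the garlic and the lemon; not needed, stays. Origin: centre of its underside
- red_onion: purple-red onion, 78 mm wide, 84 mm high, on the wooden worktop (5 mm lower than the cooktop) beyond the board; stays. Origin: centre of its underside. Overhead, copper pans hang above the back of the cooktop: from x = 0.60 on, 0.37 m up
- tomato: red tomato, 68 mm wide, 71 mm high, on the worktop beyond the board; stays. Origin: centre of its underside. A microwave shelf overhangs the worktop, 0.45 m up, from x = 0.49 on and to the right of y = -0.30

How it is judged:
On the way, in this order (a step that is already met when the one before it is completed fails the run):
1. both garlic bulbs lie in the wide pan and the lemon in the small pan (horizontal distance between each of garlic_a, garlic_b and wide_pan below 0.075 m and z of garlic_a in the frame of wide_pan between -0.005 and 0.062 m and z of garlic_b in the frame of wide_pan between -0.005 and 0.062 m and horizontal distance between lemon and small_pan below 0.057 m and z of lemon in the frame of small_pan between -0.005 and 0.062 m), for 0.2 s.
2. both pans are covered with their own lids (horizontal distance between wide_lid and wide_pan below 0.008 m and z of wide_lid in the frame of wide_pan between 0.06 and 0.0715 m and angle between the z axis of wide_lid and the z axis of wide_pan, either way round below 0.05 rad and horizontal distance between small_lid and small_pan below 0.008 m and z of small_lid in the frame of small_pan between 0.06 and 0.0715 m and angle between the z axis of small_lid and the z axis of small_pan, either way round below 0.05 rad), for 0.2 s.
At the end, for the whole second after the job is handed in: Both garlic bulbs are in the wide pan, the lemon in the small pan; each pan's own lid is seated (8 mm of centre, 0.05 rad, underside under 71.5 mm above the pan's); pans moved less than 40 mm, lime, onion and tomato less than 30 mm; all at rest (all of step 1 and all of step 2 and distance of each of lime, red_onion, tomato from where it was at the start of the episode below 0.03 m and distance of each of wide_pan, small_pan from where it was at the start of the episode below 0.04 m and linear speed of each of garlic_a, garlic_b, lemon, wide_lid, small_lid, wide_pan, small_pan below 0.02 m/s); the robot touches nothing.
It fails at once if a pan is shoved more than 40 mm or tipped (distance of any of wide_pan, small_pan from where it was at the start of the episode above 0.04 m or angle between any of wide_pan, small_pan's own z axis and vertical above 0.3 rad).
It fails at once if the lime, the red onion or the tomato is moved more than 30 mm (distance of any of lime, red_onion, tomato from where it was at the start of the episode above 0.03 m).
It also fails if it takes over 102 s, if anything falls off the work surface, if the arm or the gripper's body presses on something with over 40 N, if the wrist force passes 120 N, or if a joint passes its speed limit or range.

### The arm

A 7-joint arm with a two-finger parallel gripper is mounted at the origin on a cart in front of the work surface, level with it; the furniture and walls round the work are solid. World frame = base frame: x ahead of the robot, y to its left, z up, the work surface at z = 0. Lengths are in m, angles in rad, forces in N, time in s.
With the tool pointing down it reaches from about 0.425 to 0.875 m from the base axis. Payload 4.7 kg.
Tool frame: the origin (TCP) lies on the mounting face of the last link; the fingertips stand 182 mm ahead of it and the grasp point (between the pads) lies ahead of it (ctrl.grip_point_offset is the z of the grasp point in the tool frame, in m); z points along the fingers, y is the line along which they close (so a half turn about z gives the same grasp; the last joint's range is limited). The gripper opens to 87 mm and grips with 3 to 60 N. Pads are 19 mm wide; open, the fingers measure 117 mm over their backs; the gripper's body (75 mm by 190 mm) begins 51 mm behind the grasp point.
Start: joints at [1.186, 0.321, -0.07, 1.45, 0.023, 1.371, -0.057], TCP at [0.252, -0.599, 0.405] pointing down, gripper open.
Joint ranges: [-2.86, 2.86], [-0.3, 2.09], [-1.38, 1.24], [0.06, 2.45], [-1.56, 4.7], [0.09, 2.05], [-2.69, 2.69]. Speed limits (rad/s): [2.57, 2.57, 3.14, 3.14, 3.14, 3.14, 3.14].

### API

Orientations are given as a rotation vector (axis times angle).
In Python, from bench import ctrl gives the robot as it stands.
- The arm moves only by the tool hand_motion, called after "Emit:" as a command line: name --pt "numbers of a row" for each row, then --argument value for the rest. Schema: {"type":"object","properties":{"segments":{"type":"array","items":{"type":"array","items":{"type":"number"},"minItems":5,"maxItems":5},"minItems":1,"maxItems":20},"grip_force":{"type":"number"},"only":{"type":"string"},"quiet":{"type":"boolean"},"lines":{"type":"string"}},"required":["segments"],"additionalProperties":false}. segments is a list of rows, 1 to 20 of them, each of 5 numbers: dx, dy, dz in mm, then a turn about the tool's z in units of 0.25 rad, then the opening from 0.0 (shut) to 1.0 (fully open); each row is the pose to reach, as a shift and turn from the pose commanded when the call began, along the tool's axes at that moment; what a row does not reach only later rows make up. A row lasts 1/10 s, in which the tool goes at most 0.05 m and 0.15 rad, less where a joint would pass 70% of its speed; a pose out of reach is approached as far as the arm can. The fingers move at their own pace and stop on an object; grip_force is the grip in N (left out, the last holds). Time passes only in rows, so rows that do not move let the fingers close. The tool returns the time, the measured TCP pose, the force, the opening and the grip force at its end. only (a regular expression) keeps the lines of the reply that match it, lines (a string "A,B") keeps lines A to B, and quiet returns only ok. Input that does not fit is refused with a message, and nothing moves.
- ctrl.get_state(): the state, without advancing time (a new reading comes with each control period).
- ctrl.get_image(name): name is "side" or "top"; returns (picture, depth): 420x560x3 uint8, red, green, blue; 420x560 float32, m along the optical axis (not along the pixel's ray), 0 where there is no reading.
- ctrl.camera_model(name): a dict with "vertical_fov" (degrees; the focal length in pixels is half the picture's height over the tangent of half this angle, whatever the lens; pixels are square), "cx", "cy" (the principal point, pixels), "rvec" (rotation vector, rad) and "tvec" (3), from world to camera coordinates, as OpenCV has them. Camera axes: x right, y down, z forward; pixel columns grow to the right and rows downward; lengths in m; the calibration is good to about 2 mm. A picture is of the moment at which its call begins. camera_model takes no time and is no camera call.
- ctrl.close_job(): hands the job in; it is judged then, once.
The state is a dict: "time": time; "joint_positions": joint angles; "qd": joint speeds; "joint_torque": joint torques, N m; "position": TCP position; "tool_rot": TCP orientation; "ft_force": force on the tool from outside, world axes, zero at the start; "torque": the same for the moment, N m; "grip_width": opening from 0.0 (shut) to 1.0 (fully open); "grip_force": force on a finger pad.
Only numpy, scipy, OpenCV 4.12 (cv2) and the standard library are available. Lean on these libraries where they do the work, as an engineer would, in place of code of your own. Each camera call takes 0.05 s, during which the arm holds its last target. There are 200 camera calls.

## Working session

There is one attempt and no reset: what is moved stays moved. The work goes in short steps, Python scripts to look and compute and a tool call to move; the robot and the scene stay as the last step left them, time stands still between calls to the robot, and variables do not carry over. Pictures are saved under pics/ and viewed, at most 14 in all, crops included, and the job is handed in when it is done.

```bash
ls; mkdir -p pics
```

Create h.py:
```python
import numpy as np, cv2
from bench import ctrl
from scipy.spatial.transform import Rotation as R
def cam(n):
    m=ctrl.camera_model(n); f=210/np.tan(np.radians(m["vertical_fov"])/2)
    return f,m["cx"],m["cy"],R.from_rotvec(np.ravel(m["rvec"])).as_matrix(),np.ravel(m["tvec"])
def cloud(n,depth):
    f,cx,cy,Rm,t=cam(n); v,u=np.mgrid[:depth.shape[0],:depth.shape[1]]
    P=np.stack([(u-cx)/f*depth,(v-cy)/f*depth,depth],-1)
    W=(P-t)@Rm; W[depth<=0]=np.nan; return W
def ray(n,u,v,z):
    f,cx,cy,Rm,t=cam(n); d=Rm.T@np.array([(u-cx)/f,(v-cy)/f,1]); c=-Rm.T@t
    return c+d*(z-c[2])/d[2]
```

Run:
```python
from h import *
for n in("top","side"):
    p,d=ctrl.get_image(n); np.savez(f"{n}0.npz",p=p,d=d); cv2.imwrite(f"pics/{n}0.png",p[:,:,::-1])
    m=ctrl.camera_model(n); print(m,(d>0).mean()); f,cx,cy,Rm,t=cam(n); print(-Rm.T@t)
s=ctrl.get_state(); print(s,ctrl.grip_point_offset); print(R.from_rotvec(s["tool_rot"]).as_matrix())
```

```text
pics
{'vertical_fov': 46.49614649921432, 'cx': 278.4943947374575, 'cy': 205.33233414008384, 'rvec': array([ 1.91869517, -2.18829427,  0.36752264]), 'tvec': array([0.00803135, 0.50293076, 1.36838227])} 0.9960374149659864
[0.04073663 0.01439384 1.45726018]
{'vertical_fov': 51.68560985362748, 'cx': 284.9761177766837, 'cy': 206.8327240205409, 'rvec': array([ 2.23287919, -0.31738799,  0.15644361]), 'tvec': array([-0.47747848,  0.10898429,  1.32894226])} 0.9960289115646258
[ 0.18470846 -1.05920476  0.92191044]
{'time': 0.1, 'joint_positions': array([ 1.1860793 ,  0.321747  , -0.07008532,  1.45154515,  0.02262209,
        1.37080604, -0.0569079 ]), 'qd': array([ 1.00436574e-03, -1.41143832e-03,  6.24533791e-04, -2.19937026e-03,
       -9.46283639e-04,  3.11244209e-05, -1.03959752e-03]), 'joint_torque': array([ 1.84537789e-04, -4.92570662e+01, -4.05517146e-01, -3.13398135e+01,
       -6.40941714e-02,  3.95759556e-02,  6.08934761e-05]), 'position': array([ 0.25231033, -0.59883471,  0.40377579]), 'tool_rot': array([-3.07770543e+00, -6.22026427e-01,  7.09931925e-04]), 'ft_force': array([-0.22196336, -0.17165146,  0.40830638]), 'torque': array([-0.01314387,  0.05654622,  0.00655802]), 'grip_force': 0.0, 'grip_width': 1.0003823339655338} 0.1635
[[ 9.21511364e-01  3.88350629e-01 -7.71734674e-04]
 [ 3.88351379e-01 -9.21510091e-01  1.53580162e-03]
 [-1.14731765e-04 -1.71496287e-03 -9.99998523e-01]]
```

View pics/top0.png

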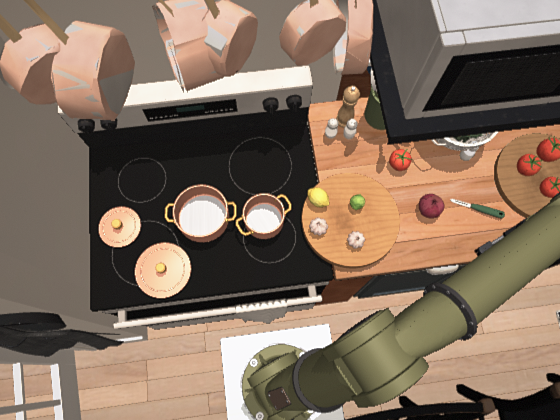

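View pics/side0.png

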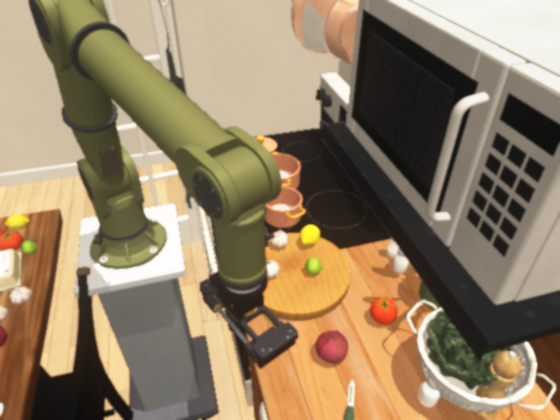

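Top view shows the wide pan (203,213), small pan (264,217), wide lid (163,269), small lid (120,227), lemon (318,197), garlic (318,227) and (356,240), lime (357,203), onion (431,205) and tomato (401,160). The side view shows the gripper clear of the board and the two pans partly hidden behind the arm.

Create meas.py:
```python
from h import *
def circ(P):  # least squares circle
    A=np.c_[2*P[:,:2],np.ones(len(P))]; s=np.linalg.lstsq(A,(P[:,:2]**2).sum(1),rcond=None)[0]
    return s[0],s[1],np.sqrt(s[2]+s[0]**2+s[1]**2)
if __name__=="__main__":
    a=np.load("top0.npz"); p,d=a["p"],a["d"]; W=cloud("top",d)
    v,u=np.mgrid[:420,:560]
    def near(c,r): return np.hypot(u-c[0],v-c[1])<r
    for n,c,r in(("glass",(90+60,200),8),("board",(340,210),6)):
        print(n,np.nanmedian(W[near(c,r)],0))
    hsv=cv2.cvtColor(p,cv2.COLOR_RGB2HSV)
    for n,c,r,zt in(("wide_pan",(203,213),34,None),("small_pan",(264,217),27,None)):
        m=near(c,r)&(W[...,2]>.066)&(W[...,2]<.09); P=W[m]
        cc=np.median(P[:,:2],0)
        print(n,"rimpts",m.sum(),"circ",circ(P),"z",np.median(P[:,2]), "minmax mid",(P.min(0)+P.max(0))/2, np.ptp(P,axis=0))
    for n,c,r in(("wide_lid",(163,269),31),("small_lid",(120,227),24)):
        m=near(c,r)&(W[...,2]>.004); P=W[m]; K=P[P[:,2]>.04]
        cn,_=cv2.findContours(m.astype(np.uint8),0,1); q=max(cn,key=cv2.contourArea)
        e=cv2.fitEllipse(q); print(n,"mid",(P.min(0)+P.max(0))/2,np.ptp(P,axis=0),"ell",ray("top",*e[0],.01)[:2],"knob",K.mean(0),len(K),"max",P[:,2].max())
    for n,c,r in(("lemon",(318,197),17),("g1",(318,227),13),("g2",(356,240),13),("lime",(357,203),12),("onion",(431,205),17),("tomato",(401,160),16)):
        lim=.042 if n not in("onion","tomato") else .01
        m=near(c,r)&(W[...,2]>lim); P=W[m]
        C=np.cov(P[:,:2].T); w,V=np.linalg.eigh(C)
        q=max(cv2.findContours(m.astype(np.uint8),0,1)[0],key=cv2.contourArea); e=cv2.fitEllipse(q)
        print(n,m.sum(),"mid",(P.min(0)+P.max(0))/2,np.ptp(P,axis=0),"mean",P.mean(0),"top",P[:,2].max(),"ang",np.arctan2(V[1,1],V[0,1]),np.sqrt(w)*4,"ell",ray("top",*e[0],.06)[:2])
```

```bash
python3 meas.py
```

```text
glass [5.97242544e-01 3.36850088e-01 1.53535406e-04]
board [ 0.47739895 -0.24586084  0.03101399]
wide_pan rimpts 351 circ (np.float64(0.5162515560378719), np.float64(0.17244206173150392), np.float64(0.07988378735022461)) z 0.07482546719013249 minmax mid [0.51778548 0.16371878 0.07600532] [0.16156346 0.18348726 0.01994418]
small_pan rimpts 248 circ (np.float64(0.4831551780639292), np.float64(-0.010003679951426092), np.float64(0.06007815559487296)) z 0.07521979066196566 minmax mid [ 0.48338012 -0.01600128  0.07513612] [0.12481361 0.14460701 0.01814149]
wide_lid mid [0.37328902 0.30943651 0.03222848] [0.18565004 0.17732059 0.05639379] ell [0.36651225 0.30842041] knob [0.36628311 0.30718725 0.04889563] 83 max 0.060425375538746225
small_lid mid [0.52112509 0.43129557 0.02948203] [0.15067485 0.14089857 0.0509565 ] ell [0.51885021 0.43216442] knob [0.51771319 0.43074372 0.04839858] 80 max 0.054960278255484545
lemon 327 mid [ 0.51718482 -0.18071414  0.07026563] [0.0611675  0.05952525 0.04499537] mean [ 0.51222009 -0.17922734  0.07697193] top 0.09276331719242505 ang -2.368225315223012 [0.0510
[... 495 characters left out ...]
9357]
lime 189 mid [ 0.48866766 -0.29540627  0.06572121] [0.04674228 0.04270809 0.04090154] mean [ 0.4846588  -0.29394868  0.07047322] top 0.08617198440186308 ang 2.1894677946478325 [0.04518162 0.0458423 ] ell [ 0.48803317 -0.29630028]
onion 501 mid [ 0.45527295 -0.52685977  0.04702961] [0.07559352 0.07463658 0.07001763] mean [ 0.44978616 -0.51997412  0.04838416] top 0.08203842692366042 ang -2.5236373116322186 [0.07078522 0.07662226] ell [ 0.44646165 -0.51567349]
tomato 383 mid [ 0.61832901 -0.4636786   0.03640674] [0.06754838 0.06670914 0.05245203] mean [ 0.61382477 -0.46001931  0.04391764] top 0.06263275225755426 ang -2.4471012049872316 [0.0670218  0.06830258] ell [ 0.60738511 -0.45478757]
```

Create to.py:
```python
# to.py x y zgrasp yaw_of_tool_y ... (groups of 4): prints shift/turn in current tool axes
import sys
from h import *
s=ctrl.get_state(); Rm=R.from_rotvec(s["tool_rot"]).as_matrix(); g=s["position"]+Rm[:,2]*ctrl.grip_point_offset
yaw=np.arctan2(Rm[1,1],Rm[0,1]); a=np.array(sys.argv[1:],float).reshape(-1,4)
print("t",round(s["time"],2),"grasp",g.round(4),"yaw",round(yaw,3),"q",s["joint_positions"].round(2),"w",round(s["grip_width"],3))
for x,y,z,w in a:
    dw=(w-yaw+np.pi/2)%np.pi-np.pi/2
    print((Rm.T@(np.array([x,y,z])-g)).round(4),"turn",round(-dw,3))
```

Run:
```python
from h import *; from meas import circ
a=np.load("top0.npz"); W=cloud("top",a["d"]); v,u=np.mgrid[:420,:560]
for n,c,r,rad in(("wide",(.516,.172),34,.0785),("small",(.483,-.010),27,.0595)):
    c=np.array(c)
    for _ in range(6):
        P=W[(W[...,2]>.071)&(W[...,2]<.082)]; k=np.abs(np.hypot(*(P[:,:2]-c).T)-rad)<.006
        x=circ(P[k]); c=np.array(x[:2])
    print(n,x,k.sum())
```

```bash
python3 to.py 0.373 -0.270 0.13 -1.571 0.373 -0.270 0.064 -1.571
```

```text
wide (np.float64(0.5168000569505485), np.float64(0.17541743845623875), np.float64(0.07874094779135045)) 262
small (np.float64(0.4835913181936436), np.float64(-0.010013129184505642), np.float64(0.059914496176890535)) 202
t 0.1 grasp [ 0.2522 -0.5986  0.2403] yaw -1.172 q [ 1.19  0.32 -0.07  1.45  0.02  1.37 -0.06] w 1.0
[ 0.239  -0.2557  0.1107] turn 0.399
[ 0.239  -0.2556  0.1767] turn 0.399
```

The rows are not in the units I measure in: shifts go in mm and turns go in units of 0.25 rad. I convert before sending: -0.256 m is -256, 0.239 m is 239, 0.4 rad is 1.6.

Emit:
hand_motion --pt "30 -32 10 0.4 1" --pt "60 -64 20 0.8 1" --pt "90 -96 30 1.2 1" --pt "120 -128 40 1.6 1" --pt "150 -160 50 1.6 1" --pt "180 -192 70 1.6 1" --pt "210 -224 90 1.6 1" --pt "239 -256 110 1.6 1" --pt "239 -256 110 1.6 1" --pt "239 -256 110 1.6 1" --pt "239 -256 110 1.6 1" --grip_force 15

```text
time: 1.2
position: [0.3729, -0.2715, 0.2952]
tool_rot: [3.141, -0.004, 0.001]
ft_force: [0.1, 0.3, 0.3]
grip_width: 1.002
grip_force: 0.0
```

```bash
python3 to.py 0.373 -0.270 0.064 -1.571
```

```text
t 1.2 grasp [ 0.373  -0.2716  0.1317] yaw -1.574 q [ 0.85  0.02 -0.28  2.03  0.01  1.09 -1.01] w 1.002
[-0.0001 -0.0017  0.0677] turn -0.003
```

Emit:
hand_motion --pt "0 0 30 0 1" --pt "0 0 55 0 1" --pt "0 0 67 0 1" --pt "0 0 67 0 1" --pt "0 0 67 0 0.4" --pt "0 0 67 0 0.4" --pt "0 0 67 0 0.4" --pt "0 0 67 0 0.4" --pt "0 0 67 0 0.4" --pt "0 0 67 0 0.4" --pt "0 0 40 0 0.4" --pt "0 0 0 0 0.4" --pt "0 0 -40 0 0.4" --pt "0 0 -45 0 0.4" --grip_force 15

```text
time: 2.6
position: [0.3747, -0.271, 0.3449]
tool_rot: [3.136, -0.002, 0.011]
ft_force: [0.4, -0.1, -0.6]
grip_width: 0.579
grip_force: 15.0
```

```bash
python3 to.py 0.484 0.175 0.15 -1.571
```

```text
t 2.6 grasp [ 0.3759 -0.272   0.1814] yaw -1.572 q [ 0.85 -0.03 -0.28  1.97 -0.01  1.19 -0.99] w 0.579
[ 0.1074 -0.4473  0.0295] turn -0.001
```

Scaled: -0.345 m is -345, -0.447 m is -447.

Emit:
hand_motion --pt "30 -35 0 0 0.4" --pt "50 -75 0 0 0.4" --pt "60 -120 0 0 0.4" --pt "70 -165 0 0 0.4" --pt "80 -210 0 0 0.4" --pt "90 -255 0 0 0.4" --pt "95 -300 0 0 0.4" --pt "100 -345 0 0 0.4" --pt "105 -390 0 0 0.4" --pt "108 -425 0 0 0.4" --pt "108 -447 0 0 0.4" --pt "108 -447 20 0 0.4" --pt "108 -447 30 0 0.4" --pt "108 -447 30 0 0.4" --pt "108 -447 30 0 0.4"

```text
time: 4.1
position: [0.4818, 0.1758, 0.3095]
tool_rot: [3.141, -0.004, -0.001]
ft_force: [1.0, -0.4, 0.3]
grip_width: 0.577
grip_force: 15.0
```

```bash
python3 to.py 0.485 0.175 0.042 -1.571
```

```text
t 4.1 grasp [0.4817 0.1757 0.146 ] yaw -1.573 q [ 0.32  0.17 -0.77  1.88  0.13  1.14 -2.08] w 0.577
[0.0034 0.0007 0.104 ] turn -0.002
```

Scaled: 0.104 m is 104, 0.1 m is 100.

Emit:
hand_motion --pt "3 1 30 0 0.4" --pt "3 1 60 0 0.4" --pt "3 1 85 0 0.4" --pt "3 1 100 0 0.4" --pt "3 1 104 0 0.4" --pt "3 1 104 0 0.4" --pt "3 1 104 0 0.8" --pt "3 1 104 0 0.8" --pt "3 1 104 0 0.8" --pt "3 1 70 0 0.8" --pt "3 1 30 0 0.8" --pt "3 1 -10 0 0.8" --pt "3 1 -30 0 0.8" --pt "3 1 -30 0 1"

```text
time: 5.5
position: [0.4858, 0.1764, 0.3437]
tool_rot: [-3.141, 0.002, -0.012]
ft_force: [-0.5, 0.5, -0.7]
grip_width: 0.833
grip_force: 0.0
```

```bash
python3 to.py 0.427 -0.168 0.15 -1.571 0.427 -0.168 0.066 -1.571
```

```text
t 5.5 grasp [0.4871 0.1765 0.1802] yaw -1.572 q [ 0.34  0.13 -0.79  1.84  0.11  1.2  -2.05] w 0.833
[-0.0598  0.3446  0.0295] turn -0.001
[-0.0605  0.3447  0.1135] turn -0.001
```

Scaled: 0.345 m is 345, 0.315 m is 315.

Emit:
hand_motion --pt "-8 45 0 0 1" --pt "-15 90 0 0 1" --pt "-22 135 0 0 1" --pt "-30 180 0 0 1" --pt "-37 225 0 0 1" --pt "-45 270 0 0 1" --pt "-52 315 10 0 1" --pt "-60 345 30 0 1" --pt "-60 345 40 0 1" --pt "-60 345 40 0 1" --pt "-60 345 40 0 1"

```text
time: 6.6
position: [0.4246, -0.1681, 0.2994]
tool_rot: [-3.141, -0.001, 0.001]
ft_force: [0.7, 0.8, 0.1]
grip_width: 1.003
grip_force: 0.0
```

```bash
python3 to.py 0.427 -0.168 0.066 -1.571
```

Run:
```python
from h import *
p,d=ctrl.get_image("top"); cv2.imwrite("pics/t1.png",cv2.resize(p[150:290,90:400,::-1],None,fx=2,fy=2))
```

```text
t 6.6 grasp [ 0.4245 -0.168   0.1359] yaw -1.57 q [ 0.75  0.01 -0.43  2.03  0.    1.1  -1.25] w 1.003
[0.0026 0.0001 0.0699] turn 0.001
```

View pics/t1.png

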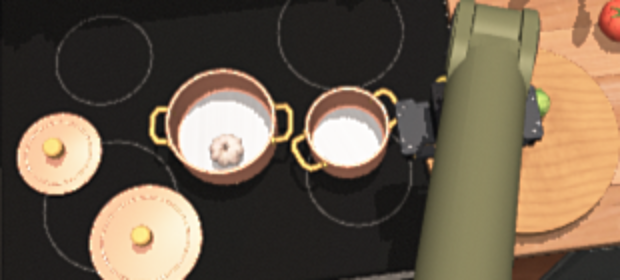

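The first garlic stands in the wide pan (crop 226,150), a bit towards the near side. The gripper is over the second bulb.

Scaled: 0.07 m is 70, 0.055 m is 55.

Emit:
hand_motion --pt "2 0 30 0 1" --pt "2 0 55 0 1" --pt "2 0 70 0 1" --pt "2 0 70 0 1" --pt "2 0 70 0 0.4" --pt "2 0 70 0 0.4" --pt "2 0 70 0 0.4" --pt "2 0 70 0 0.4" --pt "2 0 70 0 0.4" --pt "2 0 70 0 0.4" --pt "2 0 40 0 0.4" --pt "2 0 0 0 0.4" --pt "2 0 -40 0 0.4" --pt "2 0 -45 0 0.4" --grip_force 15

```text
time: 8.05
position: [0.428, -0.1698, 0.3497]
tool_rot: [3.137, -0.002, 0.013]
ft_force: [-0.3, -0.2, -0.1]
grip_width: 0.597
grip_force: 15.0
```

```bash
python3 to.py 0.55 0.175 0.15 -1.571
```

```text
t 8.05 grasp [ 0.4293 -0.1705  0.1863] yaw -1.572 q [ 0.76 -0.04 -0.43  1.96 -0.01  1.2  -1.24] w 0.597
[ 0.12   -0.3458  0.0357] turn -0.001
```

Emit:
hand_motion --pt "20 -40 0 0 0.4" --pt "35 -80 0 0 0.4" --pt "50 -120 0 0 0.4" --pt "65 -160 0 0 0.4" --pt "80 -200 0 0 0.4" --pt "95 -240 0 0 0.4" --pt "108 -280 0 0 0.4" --pt "120 -320 0 0 0.4" --pt "120 -346 0 0 0.4" --pt "120 -346 20 0 0.4" --pt "120 -346 35 0 0.4" --pt "120 -346 35 0 0.4" --pt "120 -346 35 0 0.4"

```text
time: 9.35
position: [0.5468, 0.1753, 0.3091]
tool_rot: [3.141, -0.005, -0.002]
ft_force: [0.7, 0.2, -0.3]
grip_width: 0.6
grip_force: 15.0
```

```bash
python3 to.py 0.55 0.175 0.044 -1.571
```

```text
t 9.35 grasp [0.5466 0.1752 0.1456] yaw -1.574 q [ 0.27  0.31 -0.73  1.74  0.22  1.18 -2.1 ] w 0.6
[3.600e-03 1.000e-04 1.015e-01] turn -0.003
```

Emit:
hand_motion --pt "4 0 30 0 0.4" --pt "4 0 60 0 0.4" --pt "4 0 85 0 0.4" --pt "4 0 100 0 0.4" --pt "4 0 102 0 0.4" --pt "4 0 102 0 0.4" --pt "4 0 102 0 0.82" --pt "4 0 102 0 0.82" --pt "4 0 102 0 0.82" --pt "4 0 70 0 0.82" --pt "4 0 30 0 0.82" --pt "4 0 -10 0 0.82" --pt "4 0 -30 0 0.82" --pt "4 0 -30 0 1"

```text
time: 10.75
position: [0.5517, 0.1774, 0.344]
tool_rot: [-3.14, 0.002, -0.012]
ft_force: [0.9, 0.3, 0.5]
grip_width: 0.859
grip_force: 0.0
```

```bash
python3 to.py 0.5175 -0.181 0.15 -0.80 0.5175 -0.181 0.062 -0.8
```

```text
t 10.75 grasp [0.553  0.1776 0.1805] yaw -1.572 q [ 0.28  0.29 -0.75  1.69  0.21  1.23 -2.09] w 0.859
[-0.0353  0.3587  0.0298] turn -0.772
[-0.036   0.3588  0.1178] turn -0.772
```

Scaled: 0.359 m is 359, 0.32 m is 320, -0.77 rad is -3.08.

Emit:
hand_motion --pt "-4 40 0 -0.4 1" --pt "-8 80 0 -0.8 1" --pt "-12 120 0 -1.2 1" --pt "-16 160 0 -1.6 1" --pt "-20 200 0 -2 1" --pt "-24 240 0 -2.4 1" --pt "-28 280 0 -2.8 1" --pt "-32 320 0 -3.08 1" --pt "-35 359 10 -3.08 1" --pt "-35 359 30 -3.08 1" --pt "-35 359 30 -3.08 1" --pt "-35 359 30 -3.08 1"

```text
time: 11.95
position: [0.5152, -0.1815, 0.3091]
tool_rot: [-2.91, -1.179, 0.001]
ft_force: [-1.2, 0.2, 0.3]
grip_width: 1.003
grip_force: 0.0
```

```bash
python3 to.py 0.5175 -0.181 0.062 -0.8
```

Run:
```python
from h import *
p,d=ctrl.get_image("side"); cv2.imwrite("pics/s1.png",cv2.resize(p[120:320,200:360,::-1],None,fx=3,fy=3))
```

```text
t 11.95 grasp [ 0.5149 -0.1812  0.1456] yaw -0.801 q [ 0.85  0.22 -0.62  1.81  0.14  1.15 -0.62] w 1.003
[0.002  0.0018 0.0836] turn -0.001
```

View pics/s1.png

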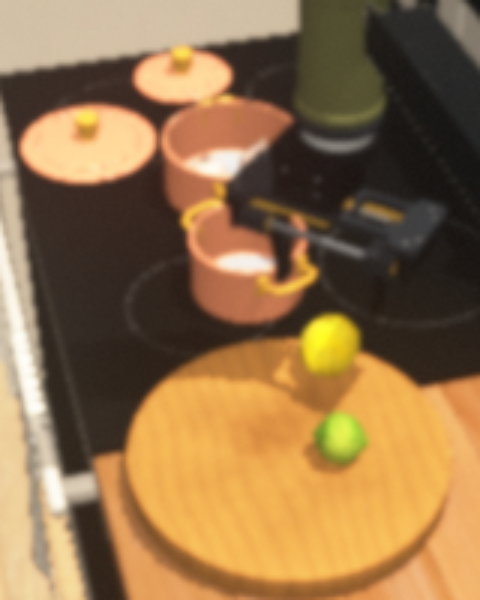

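The side view shows the lemon at crop (330,343) and the gripper above and behind it, with the fingertips at about (285,280). I'll check that offset by projection.

Run:
```python
from h import *
f,cx,cy,Rm,t=cam("side")
for P in([.515,-.181,.1456],[.515,-.181,.127],[.485,-.150,.127],[.5175,-.181,.06]):
    c=Rm@np.array(P)+t; uv=np.array([cx+f*c[0]/c[2],cy+f*c[1]/c[2]]); print(P,uv,(uv-[200,120])*3)
```

```bash
python3 to.py 0.5175 -0.181 0.062 -0.8
```

```text
[0.515, -0.181, 0.1456] [309.27200499 212.44860973] [327.81601498 277.34582919]
[0.515, -0.181, 0.127] [309.01710841 217.50449198] [327.05132522 292.51347593]
[0.485, -0.15, 0.127] [295.63240478 212.64873218] [286.89721435 277.94619653]
[0.5175, -0.181, 0.06] [308.94701063 234.78431168] [326.8410319  344.35293503]
t 12.0 grasp [ 0.5156 -0.181   0.1464] yaw -0.8 q [ 0.85  0.22 -0.62  1.81  0.14  1.15 -0.62] w 0.998
[0.0013 0.0013 0.0844] turn 0.0
```

Projection agrees (the finger at (287,278), the lemon at (327,344)), so the gripper is over the lemon.

Scaled: 0.083 m is 83, 0.08 m is 80.

Emit:
hand_motion --pt "1 1 30 0 1" --pt "1 1 60 0 1" --pt "1 1 80 0 1" --pt "1 1 83 0 1" --pt "1 1 83 0 1" --pt "1 1 83 0 0.4" --pt "1 1 83 0 0.4" --pt "1 1 83 0 0.4" --pt "1 1 83 0 0.4" --pt "1 1 83 0 0.4" --pt "1 1 83 0 0.4" --pt "0 0 50 0 0.4" --pt "0 0 10 0 0.4" --pt "0 0 -30 0 0.4" --pt "0 0 -30 0 0.4" --grip_force 20

```text
time: 13.5
position: [0.5173, -0.1825, 0.3454]
tool_rot: [2.905, 1.175, 0.011]
ft_force: [1.9, 0.5, -0.7]
grip_width: 0.614
grip_force: 20.0
```

```bash
python3 to.py 0.4835 -0.01 0.15 -0.8 0.4835 -0.01 0.04 -0.8
```

```text
t 13.5 grasp [ 0.5188 -0.1832  0.1819] yaw -0.802 q [ 0.86  0.19 -0.63  1.77  0.12  1.21 -0.61] w 0.614
[ 0.0949 -0.1494  0.0309] turn -0.002
[ 0.0945 -0.1504  0.1409] turn -0.002
```

Scaled: -0.15 m is -150, -0.12 m is -120.

Emit:
hand_motion --pt "20 -30 0 0 0.4" --pt "40 -60 0 0 0.4" --pt "60 -90 0 0 0.4" --pt "80 -120 0 0 0.4" --pt "95 -150 0 0 0.4" --pt "95 -150 30 0 0.4" --pt "95 -150 30 0 0.4" --pt "95 -150 30 0 0.4"

```text
time: 14.3
position: [0.4789, -0.0092, 0.309]
tool_rot: [-2.912, -1.177, 0.003]
ft_force: [0.4, -0.1, -0.5]
grip_width: 0.613
grip_force: 20.0
```

```bash
python3 to.py 0.4835 -0.01 0.04 -0.8
```

```text
t 14.3 grasp [ 0.4785 -0.0092  0.1455] yaw -0.803 q [ 0.71  0.08 -0.77  1.96  0.06  1.13 -0.88] w 0.613
[0.0032 0.0043 0.1055] turn -0.003
```

Scaled: 0.105 m is 105, 0.09 m is 90.

Emit:
hand_motion --pt "3 4 30 0 0.4" --pt "3 4 60 0 0.4" --pt "3 4 90 0 0.4" --pt "3 4 105 0 0.4" --pt "3 4 105 0 0.4" --pt "3 4 105 0 0.4" --pt "3 4 105 0 0.72" --pt "3 4 105 0 0.72" --pt "3 4 105 0 0.72" --pt "3 4 70 0 0.72" --pt "3 4 30 0 0.72" --pt "3 4 -10 0 0.72" --pt "3 4 -30 0 0.72" --pt "3 4 -30 0 0.72"

```text
time: 15.7
position: [0.4856, -0.009, 0.3436]
tool_rot: [2.908, 1.176, 0.009]
ft_force: [-0.5, -0.2, -0.4]
grip_width: 0.721
grip_force: 0.0
```

```bash
python3 to.py 0.5177 0.431 0.15 -0.8
```

```text
t 15.7 grasp [ 0.4868 -0.0094  0.1801] yaw -0.802 q [ 0.73  0.05 -0.78  1.91  0.04  1.19 -0.86] w 0.721
[ 0.3283 -0.2952  0.0293] turn -0.002
```

Scaled: 0.328 m is 328, 0.3 m is 300.

Emit:
hand_motion --pt "33 -30 0 0 0.6" --pt "66 -60 0 0 0.6" --pt "100 -90 0 0 0.6" --pt "133 -120 0 0 0.6" --pt "166 -150 0 0 0.6" --pt "200 -180 0 0 0.6" --pt "233 -210 0 0 0.6" --pt "266 -240 0 0 0.6" --pt "300 -270 0 0 0.6" --pt "328 -295 30 0 0.6" --pt "328 -295 30 0 0.6" --pt "328 -295 30 0 0.6" --pt "328 -295 30 0 0.6"

```text
time: 17.0
position: [0.5154, 0.4297, 0.3095]
tool_rot: [2.912, 1.176, -0.0]
ft_force: [-0.1, -0.5, 0.1]
grip_width: 0.601
grip_force: 0.0
```

Run:
```python
from h import *; from meas import circ
p,d=ctrl.get_image("top"); W=cloud("top",d); np.savez("top1.npz",p=p,d=d); cv2.imwrite("pics/t2.png",cv2.resize(p[140:310,80:400,::-1],None,fx=2,fy=2))
for n,c,rad in(("wide",(.516,.172),.0785),("small",(.483,-.010),.0595)):
    c=np.array(c)
    for _ in range(6):
        P=W[(W[...,2]>.071)&(W[...,2]<.082)]; k=np.abs(np.hypot(*(P[:,:2]-c).T)-rad)<.006
        x=circ(P[k]); c=np.array(x[:2])
    I=W[np.hypot(W[...,0]-c[0],W[...,1]-c[1])<rad-.014]
    print(n,x,k.sum(),"contents max z",np.nanpercentile(I[:,2],[90,97,100]))
# lid flange circles / knob from first frame (unoccluded): top surface 26..50 mm
a=np.load("top0.npz"); W=cloud("top",a["d"])
for n,c,rad in(("wide_lid",(.366,.307),.083),("small_lid",(.5177,.431),.064)):
    c=np.array(c); D=np.hypot(W[...,0]-c[0],W[...,1]-c[1])
    K=W[(D<.03)&(W[...,2]>.042)]; 
    m=((D<rad+.02)&(a["p"][...,0]>110)).astype(np.uint8)
    q=max(cv2.findContours(m,0,1)[0],key=cv2.contourArea)[:,0]
    pts=np.array([ray("top",x,y,.0095) for x,y in q]); print(n,"knob mid",(K.min(0)+K.max(0))/2,"flange",circ(pts))
```

```bash
python3 to.py 0.5177 0.431 0.041 -0.8
```

```text
wide (np.float64(0.5197670890594869), np.float64(0.17517482887072178), np.float64(0.07646630440975466)) 53 contents max z nan
small (np.float64(0.48473454389006776), np.float64(-0.010092200710271254), np.float64(0.05893213123376317)) 73 contents max z nan
wide_lid knob mid [0.36739975 0.30787064 0.05178631] flange (np.float64(0.369002604720109), np.float64(0.30861579588736376), np.float64(0.08269563769209261))
small_lid knob mid [0.51915263 0.43156855 0.04851169] flange (np.float64(0.5208797506002311), np.float64(0.43274302135655995), np.float64(0.06372901348765579))
t 17.05 grasp [0.5159 0.4293 0.1467] yaw -0.804 q [-0.11  0.58 -0.88  1.49  0.46  1.29 -1.84] w 0.6
[ 2.400e-03 -1.000e-04  1.057e-01] turn -0.004
  return np.nanmean(a, axis, out=out, keepdims=keepdims)
```

View pics/t2.png

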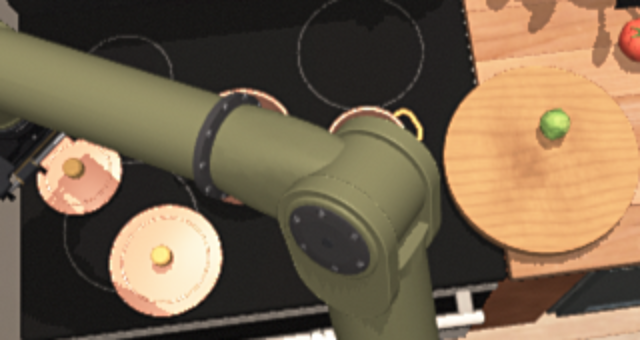

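The board now holds only the lime and the lids are untouched, but the arm hides the pans. Before descending I'll check the height of the grey area left of the cooktop.

Run:
```python
from h import *
a=np.load("top0.npz"); W=cloud("top",a["d"])
for u,v in((80,200),(84,230),(70,220),(60,260),(92,215),(82,300)): print(u,v,W[v,u].round(3))
```

```bash
python3 to.py 0.520 0.432 0.041 -0.8
```

```text
80 200 [ 0.648  0.576 -0.056]
84 230 [ 0.557  0.578 -0.095]
70 220 [0.553 0.574 0.03 ]
60 260 [0.415 0.579 0.089]
92 215 [0.57  0.517 0.004]
82 300 [ 0.324  0.578 -0.074]
t 17.05 grasp [0.5159 0.4293 0.1467] yaw -0.804 q [-0.11  0.58 -0.88  1.49  0.46  1.29 -1.84] w 0.6
[0.0047 0.0007 0.1057] turn -0.004
```

Scaled: -0.03 m is -30, 0.03 m is 30.

Emit:
hand_motion --pt "4 1 30 0 0.6" --pt "4 1 60 0 0.6" --pt "4 1 90 0 0.6" --pt "4 1 104 0 0.6" --pt "4 1 105 0 0.6" --pt "4 1 105 0 0.6" --pt "4 1 105 0 0.15" --pt "4 1 105 0 0.15" --pt "4 1 105 0 0.15" --pt "4 1 105 0 0.15" --pt "4 1 105 0 0.15" --pt "4 1 80 0 0.15" --pt "4 1 40 0 0.15" --pt "4 1 0 0 0.15" --pt "4 1 -30 0 0.15" --pt "4 1 -30 0 0.15" --grip_force 35

```text
time: 18.65
position: [0.5187, 0.4342, 0.3446]
tool_rot: [-2.91, -1.177, -0.012]
ft_force: [-0.1, 1.1, -2.3]
grip_width: 0.327
grip_force: 34.9
```

Run:
```python
from h import *
p,d=ctrl.get_image("side"); cv2.imwrite("pics/s2.png",cv2.resize(p[80:280,200:400,::-1],None,fx=3,fy=3))
```

```bash
python3 to.py 0.4835 -0.01 0.18 -0.8
```

```text
t 18.7 grasp [0.5189 0.4338 0.178 ] yaw -0.802 q [-0.11  0.56 -0.9   1.44  0.44  1.35 -1.83] w 0.33
[-0.334   0.2943 -0.0031] turn -0.002
```

View pics/s2.png

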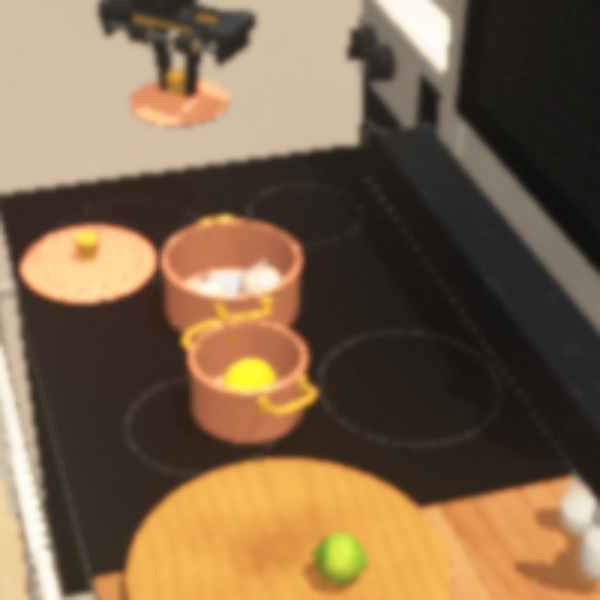

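The small lid is held level; the lemon lies in the small pan (248,375) and the garlic bulbs in the wide pan, below the rim.

Scaled: 0.01 m is 10, -0.334 m is -334.

Emit:
hand_motion --pt "-25 22 -3 0 0.15" --pt "-55 48 -3 0 0.15" --pt "-90 80 -3 0 0.15" --pt "-125 110 -3 0 0.15" --pt "-160 140 -3 0 0.15" --pt "-195 170 -3 0 0.15" --pt "-230 200 -3 0 0.15" --pt "-265 233 -3 0 0.15" --pt "-300 265 -3 0 0.15" --pt "-325 285 -3 0 0.15" --pt "-334 294 -3 0 0.15" --pt "-334 294 10 0 0.15" --pt "-334 294 20 0 0.15" --pt "-334 294 20 0 0.15" --pt "-334 294 20 0 0.15"

```text
time: 20.2
position: [0.4827, -0.0089, 0.3189]
tool_rot: [-2.909, -1.183, 0.001]
ft_force: [-0.6, -0.1, -2.0]
grip_width: 0.328
grip_force: 35.0
```

```bash
python3 to.py 0.484 -0.01 0.109 -0.8
```

```text
t 20.2 grasp [ 0.4824 -0.0087  0.1554] yaw -0.798 q [ 0.8   0.08 -0.85  1.94  0.07  1.15 -0.88] w 0.328
[0.0002 0.0021 0.0464] turn 0.002
```

Scaled: 0.04 m is 40, 0.036 m is 36.

Emit:
hand_motion --pt "0 2 15 0 0.15" --pt "0 2 28 0 0.15" --pt "0 2 36 0 0.15" --pt "0 2 40 0 0.15" --pt "0 2 40 0 0.15" --pt "0 2 40 0 0.15"

```text
time: 20.8
position: [0.4844, -0.0122, 0.2799]
tool_rot: [2.912, 1.178, 0.0]
ft_force: [1.1, -0.3, -2.5]
grip_width: 0.328
grip_force: 35.0
```

```bash
python3 to.py 0.484 -0.01 0.109 -0.8
```

Run:
```python
from h import *
p,d=ctrl.get_image("side"); cv2.imwrite("pics/s3.png",cv2.resize(p[130:250,230:350,::-1],None,fx=5,fy=5))
```

```text
t 20.8 grasp [ 0.4844 -0.0121  0.1164] yaw -0.802 q [ 0.78  0.14 -0.85  1.98  0.12  1.07 -0.93] w 0.328
[ 0.0012 -0.0018  0.0074] turn -0.002
```

View pics/s3.png

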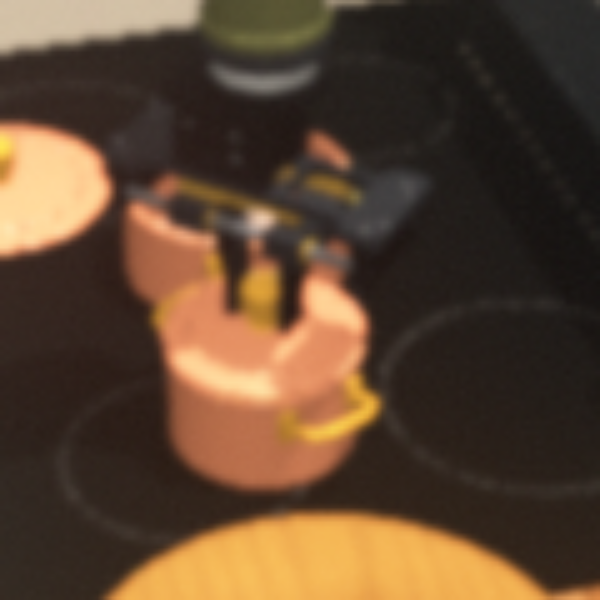

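The lid sits just above the small pan's rim, centred (260,330). Lower and let go.

Scaled: -0.06 m is -60, -0.02 m is -20.

Emit:
hand_motion --pt "1 -1 4 0 0.15" --pt "1 -1 7 0 0.15" --pt "1 -1 8 0 0.15" --pt "1 -1 8 0 0.15" --pt "1 -1 8 0 0.15" --pt "1 -1 8 0 0.6" --pt "1 -1 8 0 0.6" --pt "1 -1 8 0 0.6" --pt "1 -1 -20 0 0.6" --pt "1 -1 -60 0 0.6" --pt "1 -1 -60 0 0.6" --pt "1 -1 -60 0 0.6"

```text
time: 22.05
position: [0.4845, -0.0109, 0.3404]
tool_rot: [2.911, 1.177, 0.002]
ft_force: [-0.2, -0.3, -0.7]
grip_width: 0.596
grip_force: 0.0
```

```bash
python3 to.py 0.368 0.308 0.16 -0.8 0.368 0.308 0.041 -0.8
```

```text
t 22.05 grasp [ 0.4849 -0.011   0.1769] yaw -0.802 q [ 0.81  0.06 -0.86  1.91  0.05  1.19 -0.87] w 0.596
[ 0.1377 -0.3106  0.0163] turn -0.002
[ 0.1376 -0.3109  0.1353] turn -0.002
```

Emit:
hand_motion --pt "18 -40 0 0 0.6" --pt "35 -80 0 0 0.6" --pt "53 -120 0 0 0.6" --pt "70 -160 0 0 0.6" --pt "88 -200 0 0 0.6" --pt "106 -240 0 0 0.6" --pt "124 -280 0 0 0.6" --pt "138 -311 20 0 0.6" --pt "138 -311 50 0 0.6" --pt "138 -311 60 0 0.6" --pt "138 -311 60 0 0.6" --pt "138 -311 60 0 0.6"

```text
time: 23.25
position: [0.3677, 0.3081, 0.2799]
tool_rot: [2.913, 1.176, -0.0]
ft_force: [0.8, 1.0, 0.4]
grip_width: 0.597
grip_force: 0.0
```

```bash
python3 to.py 0.368 0.308 0.041 -0.8
```

Run:
```python
from h import *
p,d=ctrl.get_image("side"); np.savez("side1.npz",p=p,d=d); cv2.imwrite("pics/s4.png",cv2.resize(p[100:250,200:350,::-1],None,fx=4,fy=4))
```

```text
t 23.25 grasp [0.3676 0.3081 0.1164] yaw -0.803 q [ 0.37  0.22 -1.2   1.98  0.23  1.09 -1.74] w 0.597
[0.0002 0.0003 0.0754] turn -0.003
```

View pics/s4.png

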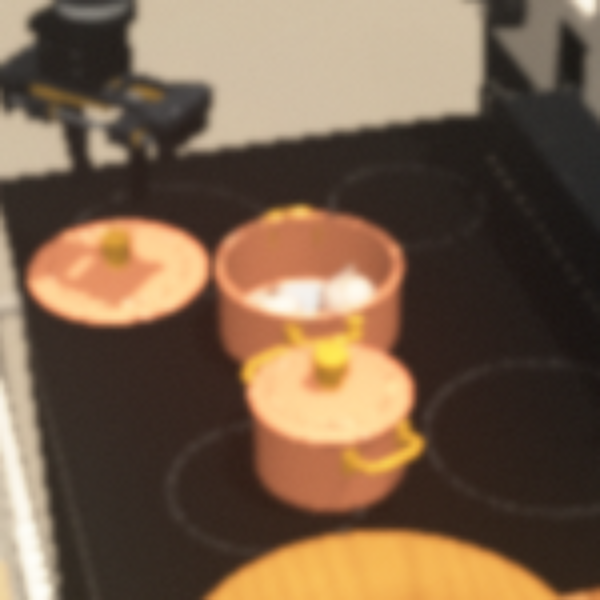

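The small lid is seated flat on the small pan (330,390), garlic is in the wide pan, and the gripper stands over the wide lid (117,245).

Emit:
hand_motion --pt "0 0 30 0 0.6" --pt "0 0 55 0 0.6" --pt "0 0 72 0 0.6" --pt "0 0 75 0 0.6" --pt "0 0 75 0 0.6" --pt "0 0 75 0 0.15" --pt "0 0 75 0 0.15" --pt "0 0 75 0 0.15" --pt "0 0 75 0 0.15" --pt "0 0 75 0 0.15" --pt "0 0 60 0 0.15" --pt "0 0 30 0 0.15" --pt "0 0 -10 0 0.15" --pt "0 0 -50 0 0.15" --pt "0 0 -60 0 0.15" --pt "0 0 -60 0 0.15" --grip_force 40

```text
time: 24.9
position: [0.3675, 0.3087, 0.3404]
tool_rot: [2.911, 1.176, 0.004]
ft_force: [0.9, -0.2, -3.0]
grip_width: 0.332
grip_force: 40.2
```

```bash
python3 to.py 0.5168 0.1752 0.16 -0.8
```

```text
t 24.9 grasp [0.3679 0.3086 0.1769] yaw -0.803 q [ 0.48  0.11 -1.27  1.91  0.11  1.2  -1.64] w 0.332
[0.0144 0.1993 0.0174] turn -0.003
```

Scaled: 0.05 m is 50, 0.199 m is 199.

Emit:
hand_motion --pt "2 20 0 0 0.15" --pt "4 50 0 0 0.15" --pt "6 85 0 0 0.15" --pt "8 120 0 0 0.15" --pt "10 150 0 0 0.15" --pt "12 180 0 0 0.15" --pt "14 195 0 0 0.15" --pt "14 199 0 0 0.15" --pt "14 199 20 0 0.15" --pt "14 199 40 0 0.15" --pt "14 199 55 0 0.15" --pt "14 199 60 0 0.15" --pt "14 199 60 0 0.15" --pt "14 199 60 0 0.15"

```text
time: 26.3
position: [0.5157, 0.176, 0.2804]
tool_rot: [2.912, 1.179, 0.002]
ft_force: [0.3, 0.5, -2.4]
grip_width: 0.329
grip_force: 40.2
```

```bash
python3 to.py 0.5168 0.1752 0.109 -0.8
```

Run:
```python
from h import *
p,d=ctrl.get_image("side"); cv2.imwrite("pics/s5.png",cv2.resize(p[110:230,220:340,::-1],None,fx=5,fy=5))
```

```text
t 26.3 grasp [0.5158 0.176  0.1169] yaw -0.801 q [ 0.53  0.38 -1.06  1.83  0.36  1.14 -1.46] w 0.329
[0.0001 0.0013 0.0079] turn -0.001
```

View pics/s5.png

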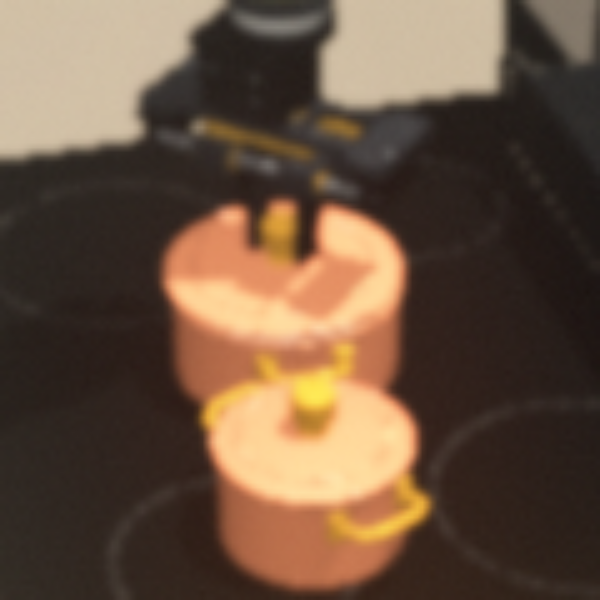

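The wide lid hangs centred over the wide pan's rim (285,265).

Emit:
hand_motion --pt "0 1 4 0 0.15" --pt "0 1 7 0 0.15" --pt "0 1 8 0 0.15" --pt "0 1 8 0 0.15" --pt "0 1 8 0 0.15" --pt "0 1 8 0 0.6" --pt "0 1 8 0 0.6" --pt "0 1 8 0 0.6" --pt "0 1 -20 0 0.6" --pt "0 1 -60 0 0.6" --pt "0 1 -100 0 0.6" --pt "-40 -1 -130 0 0.6" --pt "-80 1 -130 0 0.6" --pt "-120 1 -130 0 0.6" --pt "-120 1 -130 0 0.6" --pt "-120 1 -130 0 0.6"

```text
time: 27.95
position: [0.4297, 0.0912, 0.4103]
tool_rot: [2.909, 1.172, 0.001]
ft_force: [0.5, -0.1, 0.7]
grip_width: 0.601
grip_force: 0.0
```

```bash
python3 to.py 0.4 0.4 0.25 -0.8
```

```text
t 27.95 grasp [0.4302 0.0904 0.2468] yaw -0.805 q [ 0.97 -0.23 -1.08  1.9  -0.2   1.35 -0.85] w 0.601
[ 0.1929 -0.244  -0.0048] turn -0.005
```

```bash
python3 to.py 0.42 -0.3 0.25 -0.8
```

```text
t 27.95 grasp [0.4302 0.0904 0.2468] yaw -0.805 q [ 0.97 -0.23 -1.08  1.9  -0.2   1.35 -0.85] w 0.601
[-0.278   0.2742 -0.0014] turn -0.005
```

Emit:
hand_motion --pt "30 30 0 0 0.6" --pt "10 70 0 0 0.6" --pt "-20 100 0 0 0.6" --pt "-50 130 0 0 0.6" --pt "-80 160 0 0 0.6" --pt "-110 190 0 0 0.6" --pt "-140 220 0 0 0.6" --pt "-170 250 0 0 0.6" --pt "-200 270 0 0 0.6" --pt "-230 280 0 0 0.6" --pt "-260 280 0 0 0.6" --pt "-260 280 0 0 0.6" --pt "-260 280 0 0 0.6"

```text
time: 29.25
position: [0.439, -0.2912, 0.4083]
tool_rot: [-2.909, -1.177, -0.004]
ft_force: [0.8, 0.6, 0.7]
grip_width: 0.605
grip_force: 0.0
```

Run:
```python
from h import *; from meas import circ
p,d=ctrl.get_image("top"); cv2.imwrite("pics/t3.png",cv2.resize(p[140:310,80:400,::-1],None,fx=2,fy=2)); W=cloud("top",d)
for n,c,rad in(("wide",(.517,.175),.083),("small",(.484,-.010),.064)):
    D=np.hypot(W[...,0]-c[0],W[...,1]-c[1])
    K=W[(D<.03)&(W[...,2]>.108)&(W[...,2]<.13)]; F=W[(D<rad-.004)&(D>rad-.012)&(W[...,2]>.05)]
    A=np.c_[F[:,:2]-c,np.ones(len(F))]; s=np.linalg.lstsq(A,F[:,2],rcond=None)[0]
    print(n,"knob",K.mean(0).round(4),len(K),"flange z",s[2].round(4),"tilt",s[:2].round(3),len(F))
```

```text
wide knob [0.5149 0.1737 0.1169] 86 flange z 0.0801 tilt [0.024 0.011] 413
small knob [ 0.482  -0.0112  0.1169] 80 flange z 0.081 tilt [0.011 0.004] 312
```

View pics/t3.png

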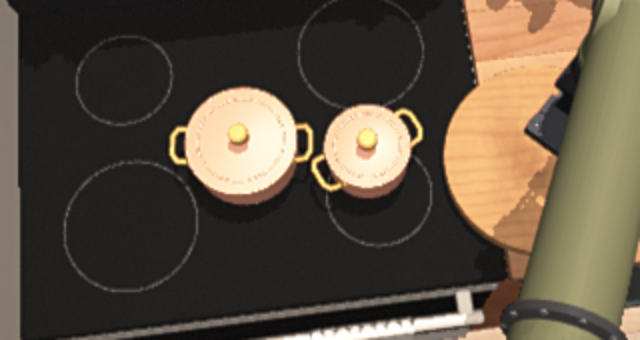

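Both lids sit level and centred on their pans (knobs at (238,133) and (367,138), tops 117 mm up, as expected for seated lids), and the robot is clear.

Emit:
hand_motion --pt "0 0 0 0 0.6" --pt "0 0 0 0 0.6" --pt "0 0 0 0 0.6"

```text
time: 29.6
position: [0.4385, -0.29, 0.4098]
tool_rot: [2.911, 1.181, 0.0]
ft_force: [-0.6, -0.7, 0.5]
grip_width: 0.598
grip_force: 0.0
```

```bash
python3 -c "
from bench import ctrl; print(ctrl.close_job())"
```

```text
the job is handed in; nothing more can be done
None
```

I put both garlic bulbs in the wide pan and the lemon in the small pan, then seated each pan's own lid. I handed the job in at 29.6 s; in the last picture both lids sat level and centred, but the hand-in returned no verdict.

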